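Clamp the burr carrier with the eccentric knob

TASK

Set the grinder's square burr carrier (the one with the orange lift bar) flat in the clamping jig between the side rails, then turn the red knob clockwise until the yellow eccentric has pushed the carrier against the sprung blue stop pad, and about 10 degrees further, so that the carrier stays snugly clamped when you let go. Clamp gently: about 10 N should remain once you have let go, and over 25 N would damage it. Leave the other things on the table where they are.

Things in the scene. Friction and masses are not known exactly. Their poses are not given: they have to be found in the camera images.
- carrier: burr carrier, loose, 0.25 to 0.5 kg: square aluminium flange 56 x 56 x 16 mm, a steel burr ring 46 mm across up to 22 mm, and an orange lift bar 14 mm wide (its x), 40 mm long (its y), 22 to 52 mm above the underside. Origin: centre of the underside, z up. Load it with the bar along jig y, which keeps the fingers off the knob.
- carrier_bar (a point): centre of the carrier's orange lift bar, 37 mm above the underside; axes as the carrier's
- jig: clamping jig bolted to the table: dark steel plate 104 mm (x) by 196 mm (y, -96 to +100), 10 mm thick; origin on the table under the nest, z up. Clamp axis = y: knob on the -y side, stop on the +y side. Two aluminium rails guide the carrier: inner faces at x = +-30.5 mm, y -20 to +30 mm, 12 mm high above the plate.
- nest (a point): on top of the plate midway between the rails, axes as the jig's. Set down centred here, with the knob at its start, the carrier has at least 3 mm to the cam, 4 mm to the stop pad and 2.5 mm to each rail. Clamped, it ends 4 to 18 mm further along jig +y.
- stop_zone (a point): fixed point, 37 mm from the nest along jig +y: middle of the zone where the blue stop pad's face may stand. The pad (50 mm wide, 4.5 to 16.5 mm above the plate, spring about 5 N per mm, 14 mm travel) sits on an adjustable bracket: its relaxed face lies within 5 mm either way of this point along y, different each time and not measured, so feel for it.
- cam: eccentric knob; origin on its vertical pivot, at the plate's top, 51 mm from the nest along jig -y. Yellow disc 60 mm across, 2 to 16 mm above the plate, its centre 12 mm off the pivot along the cam's own -y (the lobe). Knob angle = cam yaw turned clockwise (from above) relative to the jig: 0 = lobe away from the nest; range 0 to 2.9 rad, starts at 0 to 0.5.
- cam_grip (a point): centre of the red bar grip, on the pivot, 76 mm above the plate: bar 40 mm long (cam x), 12 mm wide (cam y), 32 mm high. Turned free it drags with up to 0.12 N m and stays where left. Pushing the carrier adds little till it meets the stop pad (angle 1.3 to 2.2); then the force rises 40 to 70 N per rad and the torque about 0.022 N m per newton; letting go loses about a third of the force.
- glass_a: empty clear drinking glass, 76 mm across, 85 mm high, loose bystander; origin under its centre
- tub_a: closed round sample tub with white lid, 86 mm across, 62 mm high, loose bystander; origin under its centre
- glass_b: empty clear drinking glass, 76 mm across, 85 mm high, loose bystander; origin under its centre
- glass_c: empty clear drinking glass, 76 mm across, 85 mm high, loose bystander; origin under its centre
- tub_b: closed round sample tub with white lid, 100 mm across, 65 mm high, loose bystander; origin under its centre
- timer: white kitchen timer lying flat, 62 x 62 x 16 mm, loose bystander
- brush: cleaning brush 160 mm long, lying, loose bystander
- spoon: cupping spoon 170 mm long, lying, loose bystander
Things that resemble listed ones, but are neither listed nor needed, are in the scene too. What is shaped like the jig but green or pink is not meant. Leave any purple look-alike of the carrier alone.

How it is judged:
By the outcome, as a careful person would: the job done as asked, in the order asked, and still so for the second after the job is handed in, with the robot touching nothing.
It also fails if it takes over 72 s, if anything falls off the work surface, if the arm or the gripper's body presses on something with over 40 N, if the wrist force passes 120 N, or if a joint passes its speed limit or range.

ROBOT

A 6-joint arm with a two-finger parallel gripper is mounted at the origin on the work surface. World frame = base frame: x ahead of the robot, y to its left, z up, the work surface at z = 0. Lengths are in m, angles in rad, forces in N, time in s.
With the tool pointing down it reaches from about 0.375 to 0.975 m from the base axis. Payload 3.8 kg.
Tool frame: the origin (TCP) lies midway between the tips of the shut fingers; the grasp point (between the pads) lies 19 mm behind it; z points along the fingers, y is the line along which they close (so a half turn about z gives the same grasp; the last joint's range is limited). The gripper opens to 85 mm and grips with 20 to 120 N. Pads are 22 mm wide; open, the fingers measure 114 mm over their backs; the gripper's body (76 mm by 85 mm) begins 54 mm behind the grasp point. The pads swing forward as they close: fully open they stand 13 mm farther back than shut.
Start: joints at [1.305, 0.264, 1.604, -0, 1.274, -0.037], TCP at [0.153, 0.657, 0.231] pointing down, gripper open.
Joint ranges: [-2.63, 2.63], [-0.94, 2.18], [0.31, 2.57], [-1.31, 4.45], [0, 2.66], [-2.55, 2.55]. Speed limits (rad/s): [2.57, 2.57, 3.14, 3.14, 3.14, 3.14].

INTERFACE

Orientations are given as a rotation vector (axis times angle).
In Python, from workcell import read_state, vision, ticket gives the robot as it stands. The module is installed in compiled form; this text tells all that it offers.
- The arm moves only by the tool jog_arm, never from a script. Its arguments are lists of equal length, an entry for each row: "turn": the turn, a rotation vector about the tool's x, y, z in rad, a list of three; "delta_pos": the shift along the tool's x, y, z in m, a list of three; "gripper": the finger opening in m, from 0 to 0.0854. In form: {"turn": [[rx, ry, rz], ...], "delta_pos": [[dx, dy, dz], ...], "gripper": [gripper, ...]}. A call has 1 to 20 rows; each row shifts and turns the commanded pose from where the row before left it, along the tool's axes as they then stand; what a row does not reach is not made up. A row lasts 1/12 s, in which the tool goes at most 41.7 mm and 7.16 degrees, less where a joint would pass 70% of its speed; a pose out of reach is approached as far as the arm can. A call with a gripper value outside its range is refused whole. The fingers move at their own pace and stop on an object; "grip_force" is the grip in N (left out, the last holds). Time passes only in rows, so rows that do not move let the fingers close. It gives the time, the measured TCP pose, the force, the opening and the grip force at its end, in the units of the state.
- read_state(): the state, without advancing time (a new reading comes with each control period).
- vision.read_camera(name): name is "scene" or "top" or "wrist"; returns the picture (384x512x3 uint8, red, green, blue); there is no depth.
- vision.calibration(name): a dict with "vfov" (degrees; the focal length in pixels is half the picture's height over the tangent of half this angle, whatever the lens; pixels are square), "cx", "cy" (the principal point, pixels), "R" (3x3) and "t" (3): a world point X has camera coordinates R X + t; the wrist camera has in their place "mount" (4x4, takes a point from camera to tool coordinates, whose origin is the TCP and whose axes are the flange's). Camera axes: x right, y down, z forward; pixel columns grow to the right and rows downward; lengths in m; the calibration is good to about 2 mm. A picture is of the moment at which its call begins: read the wrist's pose just before it. calibration takes no time and is no camera call.
- ticket.finish_job(): hands the job in; it is judged then, once.
The state is a dict: "time": time; "q": joint angles; "joint_vel": joint speeds; "joint_torque": joint torques, N m; "tool_pos": TCP position; "tcp_rot": TCP orientation; "wrist_force": force on the tool from outside, world axes, zero at the start; "torque": the same for the moment, N m; "width": opening from 0.0 (shut) to 1.0 (fully open); "grip_force": force on a finger pad.
Only numpy, scipy, OpenCV 4.12 (cv2) and the standard library are available. Lean on these libraries where they do the work, as an engineer would, in place of code of your own. Each camera call takes 0.05 s, during which the arm holds its last target. There are 200 camera calls.

## Working session

There is one attempt and no reset: what is moved stays moved. The work goes in short steps, Python scripts to look and compute and a tool call to move; the robot and the scene stay as the last step left them, time stands still between calls to the robot, and variables do not carry over. Pictures are saved under pics/ and viewed, at most 10 in all, crops included, and the job is handed in when it is done.

Besides the shell and the picture viewer there is one more tool, called after "Call:" in YAML: its name, and indented under it one key for each argument. jog_arm: Moves the arm, as the interface text tells. Its arguments: {"type":"object","properties":{"turn":{"type":"array","items":{"type":"array","items":{"type":"number"}}},"delta_pos":{"type":"array","items":{"type":"array","items":{"type":"number"}}},"gripper":{"type":"array","items":{"type":"number"}},"grip_force":{"type":"number"}},"required":["turn","delta_pos","gripper"]}

```bash
mkdir -p pics; python3 - <<'E'
from workcell import read_state, vision
import cv2, json, numpy as np
for n in ("scene","top"):
    im=vision.read_camera(n); cv2.imwrite(f"pics/{n}0.png",im[:,:,::-1])
np.set_printoptions(precision=4,suppress=True)
for n in ("scene","top","wrist"): print(n,vision.calibration(n))
print(read_state())
a=cv2.imread("pics/scene0.png");b=cv2.imread("pics/top0.png")
E
```

```text
scene {'vfov': 55.336507850802306, 'cx': 257.63287827099714, 'cy': 186.89841729809672, 'R': array([[-0.7153,  0.6987,  0.013 ],
       [ 0.4143,  0.439 , -0.7973],
       [-0.5627, -0.565 , -0.6035]]), 't': array([ 0.3492, -0.1553,  1.4695])}
top {'vfov': 55.218112263751244, 'cx': 255.03638280359445, 'cy': 194.7657113001554, 'R': array([[-0.0075, -1.    , -0.0022],
       [-0.9928,  0.0077, -0.1199],
       [ 0.1199,  0.0013, -0.9928]]), 't': array([0.0421, 0.5278, 1.0943])}
wrist {'vfov': 58.52695713554075, 'cx': 260.7852347094966, 'cy': 184.22690778730356, 'mount': array([[-0.0009, -0.9646, -0.2635,  0.0661],
       [ 1.    , -0.0008, -0.0005,  0.0004],
       [ 0.0003, -0.2635,  0.9646, -0.1427],
       [ 0.    ,  0.    ,  0.    ,  1.    ]])}
{'time': 0.1, 'q': array([ 1.3051,  0.2647,  1.6052,  0.    ,  1.2737, -0.0369]), 'joint_vel': array([-0.0003, -0.0022, -0.005 ,  0.0003,  0.0017, -0.0005]), 'joint_torque': array([ -0.0008, -51.6712, -36.8589,  -0.0001,   0.0064,   0.    ]), 'tool_pos': array([0.1529, 0.6568, 0.2301]), 'tcp_rot': array([-0.3585, -3.1207,  0.0032]), 'wrist_force': array([-0.4275, -0.1853, -0.0369]), 'torque': array([ 0.0423,  0.0186, -0.0047]), 'grip_force': 0.0, 'width': 0.9961196787658215}
```

View pics/top0.png

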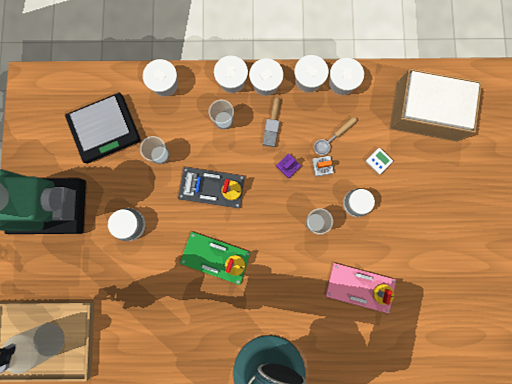

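View pics/scene0.png

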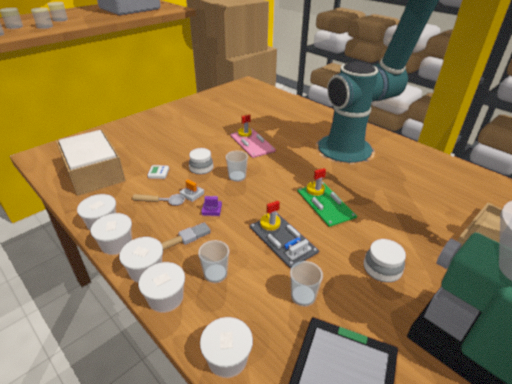

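The top view shows the dark jig around (212,187), with the blue stop at (193,184) and the yellow cam and red grip at (232,189). The carrier with the orange bar is at (323,165), with the spoon bowl just above it at (322,147). The purple look-alike is at (289,165).

```bash
cat > h.py <<'E'
import cv2, numpy as np
from workcell import read_state, vision
from scipy.spatial.transform import Rotation as Ro
np.set_printoptions(precision=4,suppress=True)
def cam(n,st=None):
    c=vision.calibration(n); f=192/np.tan(np.radians(c['vfov'])/2)
    if n=='wrist':
        T=np.eye(4);T[:3,:3]=Ro.from_rotvec(st['tcp_rot']).as_matrix();T[:3,3]=st['tool_pos']
        M=T@np.array(c['mount']); return f,c['cx'],c['cy'],M[:3,:3],M[:3,3]
    R=np.array(c['R']); return f,c['cx'],c['cy'],R.T,-R.T@np.array(c['t'])
def cast(C,uv,z):
    f,cx,cy,R,o=C; uv=np.atleast_2d(np.asarray(uv,float))
    d=np.c_[(uv[:,0]-cx)/f,(uv[:,1]-cy)/f,np.ones(len(uv))]@R.T
    return o+d*((z-o[2])/d[:,2])[:,None]
def proj(C,X):
    f,cx,cy,R,o=C; p=(np.atleast_2d(X)-o)@R; return np.c_[cx+f*p[:,0]/p[:,2],cy+f*p[:,1]/p[:,2]]
HSV={'orange':((5,150,120),(16,255,255)),'yellow':((20,130,100),(33,255,255)),'red':((0,170,90),(4,255,255)),'blue':((100,130,70),(125,255,255))}
def blobs(im,col,mn=12,lo=None,hi=None):
    h=cv2.cvtColor(im,cv2.COLOR_RGB2HSV); l,u=HSV[col]; m=cv2.inRange(h,l,u)
    if col=='red': m|=cv2.inRange(h,(176,170,90),(180,255,255))
    n,L,s,c=cv2.connectedComponentsWithStats(m)
    out=[]
    for i in range(1,n):
        if s[i,4]>=mn:
            ys,xs=np.nonzero(L==i); out.append((s[i,4],c[i],np.c_[xs,ys]))
    return sorted(out,key=lambda b:-b[0])
E
python3 - <<'E'
from h import *
im=cv2.imread('pics/top0.png')[:,:,::-1].copy(); C=cam('top')
for col,z in (('orange',.052),('yellow',.026),('red',.102),('blue',.026)):
    for a,c,p in blobs(im,col)[:6]:
        W=cast(C,p,z)[:,:2]; r=cv2.minAreaRect(W.astype(np.float32)*1000)
        print(col,a,c,W.mean(0),r)
s=im[130:215,170:370]; cv2.imwrite('pics/top_crop.png',cv2.resize(s,None,fx=4,fy=4,interpolation=cv2.INTER_CUBIC)[:,:,::-1])
print(proj(C,[[.153,.657,0],[0,0,0]]))
for n,u in dict(gl1=(222,114),gl2=(155,150),gl3=(319,220),tub1=(126,222),tub2=(361,201),carr=(323,165),jig=(212,187)).items(): print(n,cast(C,u,.04))
E
```

```text
orange 112272 [279.6322 224.9287] [ 0.4426 -0.0329] ((469.9106140136719, 21.52532958984375), (1582.9757080078125, 970.4584350585938), 89.86876678466797)
orange 419 [124.4272 182.2721] [0.5668 0.4331] ((567.1715698242188, 443.9941711425781), (190.74737548828125, 37.493690490722656), 87.44502258300781)
orange 150 [171.3467 289.6067] [0.2484 0.2847] ((250.21090698242188, 297.4948425292969), (104.82696533203125, 22.845481872558594), 89.59076690673828)
orange 125 [287.672  62.912] [ 0.9429 -0.0678] ((947.8444213867188, -60.7681999206543), (64.52794647216797, 35.54668426513672), 68.10345458984375)
orange 88 [285.4773  83.9318] [ 0.8738 -0.0597] ((870.4194946289062, -61.03696060180664), (33.64016342163086, 34.87230682373047), 61.76256561279297)
orange 79 [105.1013 200.5949] [0.5115 0.4893] ((509.1814270019531, 485.05657958984375), (34.67938995361328, 37.72267150878906), 72.98829650878906)
yellow 244 [235.9672 264.6434] [0.3171 0.0972] ((317.608154296875, 101.61520385742188), (57.379512786865234, 56.399539947509766), 89.5846176147461)
yellow 225 [232.8089 190.8178] [0.5416 0.1066] ((541.6500
[... 526 characters left out ...]
08203)
red 54 [225.6667 185.1852] [0.5481 0.1225] ((547.5759887695312, 122.43733978271484), (11.884209632873535, 38.701438903808594), 80.77694702148438)
red 49 [229.1429 265.5102] [0.32   0.1122] ((320.4161376953125, 112.31566619873047), (10.539544105529785, 36.53162384033203), 69.1089096069336)
blue 59 [197.5254 184.2034] [0.5631 0.2159] ((563.3432006835938, 216.00611877441406), (11.24118709564209, 50.739112854003906), 81.22391510009766)
[[ 51.94   320.3543]
 [269.1626 371.8246]]
gl1 [[0.7824 0.1395 0.04  ]]
gl2 [[0.6689 0.3464 0.04  ]]
gl3 [[ 0.4489 -0.1544  0.04  ]]
tub1 [[0.4473 0.4284 0.04  ]]
tub2 [[ 0.5055 -0.2835  0.04  ]]
carr [[ 0.6176 -0.1715  0.04  ]]
jig [[0.552  0.1693 0.04  ]]
```

View pics/top_crop.png

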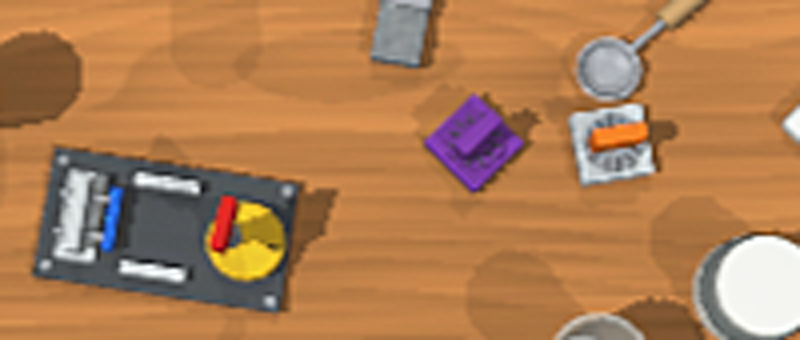

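Call:
jog_arm:
  turn:
    - [0, 0, 0]
    - [0, 0, 0]
    - [0, 0, 0]
    - [0, 0, 0]
    - [0, 0, 0]
    - [0, 0, 0]
    - [0, 0, 0]
    - [0, 0, 0]
    - [0, 0, 0]
    - [0, 0, 0]
    - [0, 0, 0]
    - [0, 0, 0]
    - [0, 0, 0]
    - [0, 0, 0]
    - [0, 0, 0]
    - [0, 0, 0]
    - [0, 0, 0]
    - [0, 0, 0]
    - [0, 0, 0]
    - [0, 0, 0]
  delta_pos:
    - [-0.012, -0.012, 0]
    - [-0.023, -0.025, 0.001]
    - [-0.023, -0.025, 0.001]
    - [-0.023, -0.025, 0.001]
    - [-0.023, -0.025, 0.001]
    - [-0.023, -0.025, 0.001]
    - [-0.023, -0.025, 0.001]
    - [-0.023, -0.025, 0.001]
    - [-0.023, -0.025, 0.001]
    - [-0.023, -0.025, 0.001]
    - [-0.023, -0.025, 0.001]
    - [-0.023, -0.025, 0.001]
    - [-0.023, -0.025, 0.001]
    - [-0.023, -0.025, 0.001]
    - [-0.023, -0.025, 0.001]
    - [-0.023, -0.025, 0.001]
    - [-0.023, -0.025, 0.001]
    - [-0.023, -0.025, 0.001]
    - [-0.023, -0.025, 0.001]
    - [-0.023, -0.025, 0.001]
  gripper: [0.045, 0.045, 0.045, 0.045, 0.045, 0.045, 0.045, 0.045, 0.045, 0.045, 0.045, 0.045, 0.045, 0.045, 0.045, 0.045, 0.045, 0.045, 0.045, 0.045]

```text
time: 1.77
tool_pos: [0.4801, 0.0796, 0.2119]
tcp_rot: [-0.359, -3.121, 0.0]
wrist_force: [1.7, -0.0, -0.4]
width: 0.527
grip_force: 0.0
```

Call:
jog_arm:
  turn:
    - [0, 0, 0]
    - [0, 0, 0]
    - [0, 0, 0]
    - [0, 0, 0]
    - [0, 0, 0]
    - [0, 0, 0]
    - [0, 0, 0]
    - [0, 0, 0]
    - [0, 0, 0.114]
    - [0, 0, 0.114]
    - [0, 0, 0.114]
    - [0, 0, 0.114]
    - [0, 0, 0.114]
    - [0, 0, 0.114]
    - [0, 0, 0.114]
    - [0, 0, 0.114]
    - [0, 0, 0.114]
    - [0, 0, 0.114]
    - [0, 0, 0]
    - [0, 0, 0]
  delta_pos:
    - [-0.023, -0.025, 0.001]
    - [-0.023, -0.025, 0.001]
    - [-0.023, -0.025, 0.001]
    - [-0.023, -0.025, 0.001]
    - [-0.023, -0.025, 0.001]
    - [-0.023, -0.025, 0.001]
    - [-0.023, -0.025, 0.001]
    - [-0.023, -0.025, 0.001]
    - [0, 0, 0]
    - [0, 0, 0]
    - [0, 0, 0]
    - [0, 0, 0]
    - [0, 0, 0]
    - [0, 0, 0]
    - [0, 0, 0]
    - [0, 0, 0]
    - [0, 0, 0]
    - [0, 0, 0]
    - [0, 0, 0]
    - [0, 0, 0]
  gripper: [0.045, 0.045, 0.045, 0.045, 0.045, 0.045, 0.045, 0.045, 0.045, 0.045, 0.045, 0.045, 0.045, 0.045, 0.045, 0.045, 0.045, 0.045, 0.045, 0.045]

```text
time: 3.43
tool_pos: [0.6135, -0.1552, 0.2037]
tcp_rot: [-1.982, -2.437, 0.001]
wrist_force: [-0.5, 0.1, -0.1]
width: 0.524
grip_force: 0.0
```

```bash
cat > look.py <<'E'
from h import *
import sys
def grab(name):
    st=read_state(); im=vision.read_camera('wrist'); cv2.imwrite(f'pics/{name}.png',im[:,:,::-1]); return st,im,cam('wrist',st)
def info(st):
    R=Ro.from_rotvec(st['tcp_rot']).as_matrix()
    print('t',st['time'],'tcp',st['tool_pos'],'yaz',np.arctan2(R[1,1],R[0,1]),'tilt',R[:2,2],'q',st['q'],'F',st['wrist_force'],'w',st['width']); return R
E
python3 - <<'E'
from look import *
st,im,C=grab('w1'); R=info(st)
for a,c,p in blobs(im,'orange',100)[:5]:
    W=cast(C,p,.052)[:,:2]; print(a,c,W.mean(0),cv2.minAreaRect(W.astype(np.float32)*1000))
E
```

```text
t 3.4333 tcp [ 0.6135 -0.1552  0.2037] yaz 0.2051460970813644 tilt [-0.0009  0.0002] q [-0.2871  0.2037  1.729  -0.      1.2099 -0.4922] F [-0.4681  0.0798 -0.0653] w 0.5244380661032118
91359 [277.8817 135.8745] [ 0.6259 -0.1275] ((623.9295654296875, -171.5496826171875), (446.3956298828125, 305.56878662109375), 11.682552337646484)
12053 [ 43.4497 232.8384] [ 0.4286 -0.2566] ((442.9680480957031, -265.4400634765625), (107.55420684814453, 188.54177856445312), 0.34329283237457275)
3314 [479.3639  22.9659] [ 0.7589 -0.0045] ((748.4776000976562, -1.0071086883544922), (42.25221252441406, 101.99852752685547), 81.35203552246094)
817 [123.1102 368.1261] [ 0.5162 -0.393 ] ((518.52685546875, -393.24530029296875), (65.35348510742188, 25.879941940307617), 64.13072204589844)
810 [398.2469 368.2358] [ 0.7976 -0.3344] ((795.6790161132812, -335.8947448730469), (26.106124877929688, 65.15562438964844), 49.45462417602539)
```

View pics/w1.png

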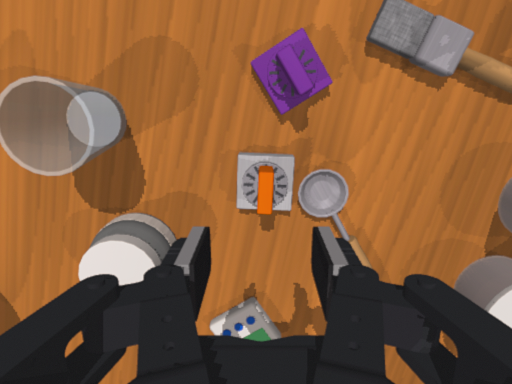

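The wrist view shows the carrier at about (266,183), with its orange bar vertical at x≈265. The spoon bowl is 60 px to its right, and the wood falls in the same hue range as the bar, so I'll tighten the mask.

```bash
python3 - <<'E'
from look import *
im=cv2.imread('pics/w1.png')[:,:,::-1].copy(); st=read_state(); R=info(st); C=cam('wrist',st)
h=cv2.cvtColor(im,cv2.COLOR_RGB2HSV); print(h[190,265],h[208,265],h[190,200],h[100,350])
m=cv2.inRange(h,(5,200,215),(16,255,255)); m[:150]=0;m[230:]=0;m[:,:240]=0;m[:,:][:,292:]=0
ys,xs=np.nonzero(m); print(len(xs),xs.min(),xs.max(),ys.min(),ys.max())
rect=cv2.minAreaRect(np.c_[xs,ys].astype(np.float32)); print('px rect',rect)
# flange: bright low saturation
g=cv2.inRange(h,(0,0,120),(180,60,255)); g|=m
n,L,s,c=cv2.connectedComponentsWithStats(g); i=L[160,245]; print(s[i])
ys2,xs2=np.nonzero(L==i); W=cast(C,np.c_[xs2,ys2],.016)[:,:2]
r=cv2.minAreaRect(W.astype(np.float32)*1000); print('flange',r)
Wb=cast(C,np.c_[xs,ys],.052)[:,:2]; print('bar',cv2.minAreaRect(Wb.astype(np.float32)*1000))
for nm,p in (('fl',np.array(r[0])/1000),): 
    d=np.r_[p,0]-np.r_[st['tool_pos'][:2],0]; print('tool delta',R.T@d)
E
```

```text
t 3.4833 tcp [ 0.6136 -0.1552  0.2039] yaz 0.20509094956515503 tilt [-0.0007  0.0002] q [-0.2871  0.2037  1.7288  0.      1.2098 -0.4922] F [ 0.893  -0.4917  0.0353] w 0.5268252593036192
[ 13 244 230] [ 13 244 229] [ 14 182 177] [ 14 182 182]
529 258 272 172 213
px rect ((264.8618469238281, 192.53916931152344), (13.122814178466797, 40.685264587402344), 2.6025619506835938)
[ 237  153   58   58 2116]
flange ((622.0827026367188, -175.09036254882812), (55.79269027709961, 57.87960433959961), 9.191819190979004)
bar ((622.0578002929688, -175.73123168945312), (11.82082748413086, 38.124359130859375), 9.204291343688965)
tool delta [-0.0212  0.0043 -0.    ]
```

Call:
jog_arm:
  turn:
    - [0, 0, 0]
    - [0, 0, 0.045]
    - [0, 0, 0]
    - [0, 0, 0]
    - [0, 0, 0]
    - [0, 0, 0]
    - [0, 0, 0]
    - [0, 0, 0]
    - [0, 0, 0]
    - [0, 0, 0]
    - [0, 0, 0]
    - [0, 0, 0]
    - [0, 0, 0]
    - [0, 0, 0]
    - [0, 0, 0]
    - [0, 0, 0]
    - [0, 0, 0]
  delta_pos:
    - [-0.0215, 0.0045, 0.01]
    - [0, 0, 0.02]
    - [0, 0, 0.025]
    - [0, 0, 0.025]
    - [0, 0, 0.025]
    - [0, 0, 0.025]
    - [0, 0, 0.02]
    - [0, 0, 0.015]
    - [0, 0, 0.01]
    - [0, 0, 0.002]
    - [0, 0, 0]
    - [0, 0, 0]
    - [0, 0, 0]
    - [0, 0, 0]
    - [0, 0, 0]
    - [0, 0, 0]
    - [0, 0, 0]
  gripper: [0.045, 0.045, 0.045, 0.045, 0.045, 0.045, 0.045, 0.045, 0.045, 0.045, 0.045, 0.005, 0.005, 0.005, 0.005, 0.005, 0.005]
  grip_force: 40

```text
time: 4.9
tool_pos: [0.6234, -0.1759, 0.0291]
tcp_rot: [2.039, 2.387, 0.001]
wrist_force: [-2.0, 0.2, 6.1]
width: 0.153
grip_force: 41.0
```

```bash
python3 - <<'E'
from look import *
st=read_state(); info(st); print(st['grip_force'])
E
```

```text
t 4.9 tcp [ 0.6234 -0.1759  0.0291] yaz 0.15723320094919865 tilt [ 0.002  -0.0009] q [-0.3133  0.3991  1.8285 -0.0004  0.9118 -0.4703] F [-2.0326  0.2417  6.1266] w 0.1527681087255414
40.95384120941162
```

Call:
jog_arm:
  turn:
    - [0, 0, 0]
    - [0, 0, 0]
    - [0, 0, 0]
    - [0, 0, 0]
    - [0, 0, 0]
    - [0, 0, 0]
    - [0, 0, 0]
    - [0, 0, 0]
    - [0, 0, 0]
    - [0, 0, 0]
    - [0, 0, 0]
    - [0, 0, 0]
    - [0, 0, 0]
    - [0, 0, 0]
    - [0, 0, 0]
    - [0, 0, 0]
    - [0, 0, 0]
    - [0, 0, 0]
    - [0, 0, 0]
  delta_pos:
    - [0, 0, -0.005]
    - [0, 0, -0.01]
    - [0, 0, -0.02]
    - [0, 0, -0.025]
    - [0, 0, -0.025]
    - [0, 0, -0.025]
    - [0, 0, -0.02]
    - [0.012, -0.002, 0]
    - [0.025, -0.004, 0]
    - [0.03, -0.005, 0]
    - [0.03, -0.005, 0]
    - [0.03, -0.005, 0]
    - [0.03, -0.005, 0]
    - [0.03, -0.005, 0]
    - [0.025, -0.004, 0]
    - [0.02, -0.003, 0]
    - [0.013, -0.002, 0]
    - [0, 0, 0]
    - [0, 0, 0]
  gripper: [0.005, 0.005, 0.005, 0.005, 0.005, 0.005, 0.005, 0.005, 0.005, 0.005, 0.005, 0.005, 0.005, 0.005, 0.005, 0.005, 0.005, 0.005, 0.005]
  grip_force: 60

```text
time: 6.48
tool_pos: [0.5436, 0.061, 0.1562]
tcp_rot: [-2.038, -2.39, 0.002]
wrist_force: [0.3, -0.4, -3.8]
width: 0.148
grip_force: 58.8
```

```bash
python3 - <<'E'
from look import *
st,im,C=grab('w2'); R=info(st)
for col,z in (('yellow',.026),('red',.102),('blue',.0265),):
    for a,c,p in blobs(im,col,80)[:3]:
        W=cast(C,p,z)[:,:2]; print(col,a,c,W.mean(0),cv2.minAreaRect(W.astype(np.float32)*1000))
E
```

```text
t 6.4833 tcp [0.5436 0.061  0.1562] yaz 0.15891775078375622 tilt [-0.0015 -0.0005] q [ 0.0664  0.0841  1.9574 -0.0005  1.1016 -0.0923] F [ 0.2819 -0.39   -3.7619] w 0.14849660130737974
yellow 3203 [269.1755 118.0581] [0.5433 0.1071] ((545.4359741210938, 110.8077621459961), (57.56862258911133, 58.30406188964844), 9.073543548583984)
yellow 1200 [ 9.7858 80.1442] [0.343  0.1042] ((345.0148620605469, 101.49222564697266), (52.44092559814453, 18.920442581176758), 87.6592025756836)
red 1340 [287.1634 103.3067] [0.5494 0.1225] ((549.4232177734375, 122.41329956054688), (11.094644546508789, 38.52308654785156), 74.86881256103516)
```

View pics/w2.png

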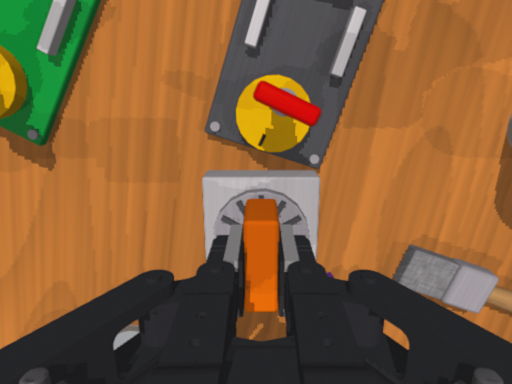

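The wrist view shows the carrier hanging straight in the fingers. The jig is ahead of it: cam disc at (275,113), red grip at (287,103), bolts at (215,127) and (314,159), rails at (257,20) and (348,42). Next I'll fix the jig yaw and the nest.

```bash
python3 - <<'E'
from look import *
im=cv2.imread('pics/w2.png')[:,:,::-1].copy(); st=read_state(); C=cam('wrist',st)
h=cv2.cvtColor(im,cv2.COLOR_RGB2HSV)
# rails: bright low-sat in top region
g=cv2.inRange(h,(0,0,150),(180,50,255)); g[100:]=0; g[:,:235]=0
n,L,s,c=cv2.connectedComponentsWithStats(g)
for i in range(1,n):
    if s[i,4]>100:
        ys,xs=np.nonzero(L==i); W=cast(C,np.c_[xs,ys],.022)[:,:2]; print('rail',s[i],cv2.boxPoints(cv2.minAreaRect(W.astype(np.float32)*1000)).tolist(), cv2.fitLine(W.astype(np.float32),2,0,.01,.01).ravel())
b=cast(C,[(215,127),(314,159)],.011)[:,:2]; print('bolts',b,np.arctan2(*(b[1]-b[0])[::-1]))
t=cv2.imread('pics/top0.png')[:,:,::-1].copy(); CT=cam('top'); h=cv2.cvtColor(t,cv2.COLOR_RGB2HSV)
k=cv2.inRange(h,(0,0,40),(180,90,110)); k[:160]=0;k[215:]=0;k[:,:172]=0;k[:,252:]=0
n,L,s,c=cv2.connectedComponentsWithStats(k); i=1+s[1:,4].argmax(); ys,xs=np.nonzero(L==i); print(s[i])
W=cast(CT,np.c_[xs,ys],.010)[:,:2]; r=cv2.minAreaRect(W.astype(np.float32)*1000); print('plate',r)
E
```

```text
rail [245   0  24  46 541] [[516.2843627929688, 158.84796142578125], [524.6868286132812, 157.48519897460938], [529.9563598632812, 189.97589111328125], [521.5538940429688, 191.33865356445312]] [0.1716 0.9852 0.5231 0.1742]
rail [332   7  34  69 775] [[585.2649536132812, 148.02932739257812], [593.7127075195312, 146.64288330078125], [601.6365356445312, 194.9244384765625], [593.1887817382812, 196.31088256835938]] [0.1587 0.9873 0.5937 0.1723]
bolts [[0.5011 0.0912]
 [0.588  0.0775]] -0.15635903941287232
[ 178  167   67   41 1206]
plate ((556.2763671875, 175.26129150390625), (194.9615478515625, 103.11286926269531), 80.8919677734375)
```

Call:
jog_arm:
  turn:
    - [0, 0, 0]
    - [0, 0, 0]
    - [0, 0, 0]
    - [0, 0, 0]
    - [0, 0, 0]
    - [0, 0, 0.106]
    - [0, 0, 0.106]
    - [0, 0, 0.106]
    - [0, 0, 0]
    - [0, 0, 0]
    - [0, 0, 0]
  delta_pos:
    - [0.0145, 0.004, 0]
    - [0.027, 0.008, 0]
    - [0.027, 0.008, 0]
    - [0.027, 0.008, 0]
    - [0.013, 0.004, 0]
    - [0, 0, 0]
    - [0, 0, 0]
    - [0, 0, 0]
    - [0, 0, 0]
    - [0, 0, 0]
    - [0, 0, 0]
  gripper: [0.005, 0.005, 0.005, 0.005, 0.005, 0.005, 0.005, 0.005, 0.005, 0.005, 0.005]

```text
time: 7.45
tool_pos: [0.5595, 0.1717, 0.1571]
tcp_rot: [2.391, 2.037, -0.001]
wrist_force: [-1.3, -0.6, -4.5]
width: 0.154
grip_force: 58.9
```

```bash
python3 - <<'E'
from look import *
st,im,C=grab('w3'); R=info(st)
print('tool delta to nest',R.T@(np.array([.5579,.1732,0])-st['tool_pos']))
for a,c,p in blobs(im,'blue',80)[:3]:
    W=cast(C,p,.0265)[:,:2]; print(a,c,W.mean(0),cv2.boxPoints(cv2.minAreaRect(W.astype(np.float32)*1000)).tolist())
E
```

```text
t 7.45 tcp [0.5595 0.1717 0.1571] yaz -0.15938707709380226 tilt [-0.0003 -0.0004] q [ 0.2553  0.1536  1.8779 -0.0003  1.1104  0.4148] F [-1.2957 -0.6232 -4.4691] w 0.15396250478812518
tool delta to nest [ 0.0013 -0.0018  0.1571]
679 [257.0501 121.1016] [0.5641 0.2152] [[539.2495727539062, 215.31051635742188], [587.6098022460938, 207.494384765625], [588.9722290039062, 215.92416381835938], [540.6119995117188, 223.74029541015625]]
```

View pics/w3.png

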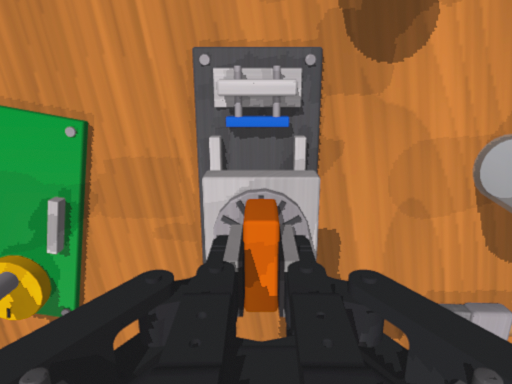

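The pad, rails and carrier line up. The pad face at row 126 casts to about 39 mm from the nest. The carrier needs about 2 mm towards tool -y, and then it can go down.

Call:
jog_arm:
  turn:
    - [0, 0, 0]
    - [0, 0, 0]
    - [0, 0, 0]
    - [0, 0, 0]
    - [0, 0, 0]
    - [0, 0, 0]
    - [0, 0, 0]
    - [0, 0, 0]
    - [0, 0, 0]
    - [0, 0, 0]
    - [0, 0, 0]
  delta_pos:
    - [0.0008, -0.0021, 0.01]
    - [0, 0, 0.02]
    - [0, 0, 0.02]
    - [0, 0, 0.02]
    - [0, 0, 0.015]
    - [0, 0, 0.01]
    - [0, 0, 0.008]
    - [0, 0, 0.007]
    - [0, 0, 0.004]
    - [0, 0, 0]
    - [0, 0, 0]
  gripper: [0.005, 0.005, 0.005, 0.005, 0.005, 0.005, 0.005, 0.005, 0.005, 0.005, 0.005]

```text
time: 8.42
tool_pos: [0.5579, 0.1737, 0.0438]
tcp_rot: [2.393, 2.035, 0.001]
wrist_force: [-0.4, 0.3, -4.8]
width: 0.148
grip_force: 58.8
```

```bash
python3 - <<'E'
from look import *
st=read_state(); R=info(st); print('tool delta to nest',R.T@(np.array([.5579,.1732,0])-st['tool_pos']))
E
```

```text
t 8.4167 tcp [0.5579 0.1737 0.0438] yaz -0.16095361247722167 tilt [0.0008 0.0002] q [0.2593 0.278  1.9627 0.     0.9    0.4202] F [-0.4318  0.2539 -4.8498] w 0.14803907032550412
tool delta to nest [-0.0005  0.0001  0.0438]
```

Call:
jog_arm:
  turn:
    - [0, 0, 0]
    - [0, 0, 0]
    - [0, 0, 0]
    - [0, 0, 0]
    - [0, 0, 0]
  delta_pos:
    - [0, 0, 0.0015]
    - [0, 0, 0.0015]
    - [0, 0, 0.0015]
    - [0, 0, 0.0]
    - [0, 0, 0]
  gripper: [0.005, 0.005, 0.005, 0.005, 0.005]

```text
time: 8.83
tool_pos: [0.5578, 0.1737, 0.0391]
tcp_rot: [2.393, 2.035, 0.001]
wrist_force: [0.6, -0.2, -3.3]
width: 0.151
grip_force: 59.0
```

Call:
jog_arm:
  turn:
    - [0, 0, 0]
    - [0, 0, 0]
    - [0, 0, 0]
  delta_pos:
    - [0, 0, 0.0007]
    - [0, 0, 0.0]
    - [0, 0, 0]
  gripper: [0.005, 0.005, 0.005]

```text
time: 9.08
tool_pos: [0.5578, 0.1738, 0.0391]
tcp_rot: [2.393, 2.035, 0.001]
wrist_force: [-2.5, -0.5, 6.1]
width: 0.15
grip_force: 60.2
```

Call:
jog_arm:
  turn:
    - [0, 0, 0]
    - [0, 0, 0]
    - [0, 0, 0]
    - [0, 0, 0]
    - [0, 0, 0]
    - [0, 0, 0]
    - [0, 0, 0]
    - [0, 0, 0]
    - [0, 0, 0]
    - [0, 0, 0]
    - [0, 0, 0]
    - [0, 0, 0]
    - [0, 0, 0]
    - [0, 0, 0]
  delta_pos:
    - [0, 0, 0]
    - [0, 0, 0]
    - [0, 0, 0]
    - [0, 0, 0]
    - [0, 0, 0]
    - [0, 0, -0.01]
    - [0, 0, -0.025]
    - [0, 0, -0.03]
    - [0, 0, -0.03]
    - [0, 0, -0.03]
    - [-0.015, 0, -0.005]
    - [-0.021, 0, 0]
    - [-0.016, 0, 0]
    - [0, 0, 0]
  gripper: [0.045, 0.045, 0.045, 0.045, 0.045, 0.045, 0.045, 0.045, 0.045, 0.045, 0.045, 0.045, 0.045, 0.045]

```text
time: 10.25
tool_pos: [0.5485, 0.1198, 0.1687]
tcp_rot: [2.394, 2.033, -0.001]
wrist_force: [-0.4, 1.0, -0.8]
width: 0.528
grip_force: 0.0
```

Call:
jog_arm:
  turn:
    - [0, 0, -0.119]
    - [0, 0, -0.119]
    - [0, 0, -0.119]
    - [0, 0, -0.119]
    - [0, 0, -0.119]
    - [0, 0, -0.119]
    - [0, 0, -0.119]
    - [0, 0, -0.119]
    - [0, 0, -0.119]
    - [0, 0, -0.119]
    - [0, 0, -0.119]
    - [0, 0, -0.119]
    - [0, 0, 0]
    - [0, 0, 0]
  delta_pos:
    - [0, 0, 0]
    - [0, 0, 0]
    - [0, 0, 0]
    - [0, 0, 0]
    - [0, 0, 0]
    - [0, 0, 0]
    - [0, 0, 0]
    - [0, 0, 0]
    - [0, 0, 0]
    - [0, 0, 0]
    - [0, 0, 0]
    - [0, 0, 0]
    - [0, 0, 0]
    - [0, 0, 0]
  gripper: [0.045, 0.045, 0.045, 0.045, 0.045, 0.045, 0.045, 0.045, 0.045, 0.045, 0.045, 0.045, 0.045, 0.045]

```text
time: 11.42
tool_pos: [0.5489, 0.1225, 0.168]
tcp_rot: [-0.48, -3.104, -0.0]
wrist_force: [-1.1, 0.1, -0.5]
width: 0.524
grip_force: 0.0
```

```bash
python3 - <<'E'
from look import *
st,im,C=grab('w4'); R=info(st)
for col,z in (('yellow',.026),('red',.102),('blue',.0265)):
    for a,c,p in blobs(im,col,80)[:2]:
        W=cast(C,p,z)[:,:2]; r=cv2.minAreaRect(W.astype(np.float32)*1000); print(col,a,c,W.mean(0),r, 'tool',R.T@(np.r_[np.array(r[0])/1000,z]-st['tool_pos']))
E
```

```text
t 11.4167 tcp [0.5489 0.1225 0.168 ] yaz 1.2638025968209692 tilt [-0.0003  0.0001] q [ 0.1752  0.1013  1.9155  0.0002  1.125  -1.0887] F [-1.0928  0.0571 -0.4755] w 0.5237144070144938
yellow 2929 [242.6579 166.7074] [0.541  0.1092] ((544.4332275390625, 111.12749481201172), (58.473114013671875, 60.02299499511719), 7.864548206329346) tool [ 0.0008 -0.0122  0.142 ]
red 1079 [260.3401 192.7377] [0.5458 0.1235] ((546.000732421875, 123.36559295654297), (11.28069019317627, 43.05154037475586), 74.75264739990234) tool [ 0.003  -0.0001  0.066 ]
blue 775 [368.6477 153.8929] [0.5625 0.2136] ((563.2421264648438, 213.50608825683594), (11.309497833251953, 51.374210357666016), 80.79186248779297) tool [0.0138 0.091  0.1415]
```

View pics/w4.png

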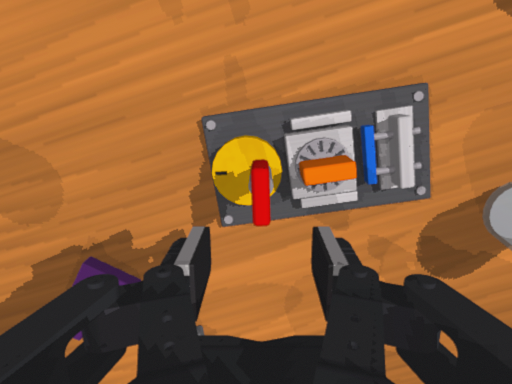

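The carrier sits flat between the rails at (322,165), clear of the yellow cam (247,170) and the blue pad (369,154). The red grip at (260,193) is aligned with the pads and centred.

Call:
jog_arm:
  turn:
    - [0, 0, 0]
    - [0, 0, 0]
    - [0, 0, 0]
    - [0, 0, 0]
    - [0, 0, 0]
    - [0, 0, 0]
    - [0, 0, 0]
    - [0, 0, 0]
    - [0, 0, 0]
    - [0, 0, 0]
    - [0, 0, 0]
    - [0, 0, 0]
    - [0, 0, 0]
  delta_pos:
    - [0, -0.0003, 0.012]
    - [0, 0, 0.02]
    - [0, 0, 0.02]
    - [0, 0, 0.02]
    - [0, 0, 0.013]
    - [0, 0, 0.006]
    - [0, 0, 0]
    - [0, 0, 0]
    - [0, 0, 0]
    - [0, 0, 0]
    - [0, 0, 0]
    - [0, 0, 0]
    - [0, 0, 0]
  gripper: [0.045, 0.045, 0.045, 0.045, 0.045, 0.045, 0.045, 0.005, 0.005, 0.005, 0.005, 0.005, 0.005]
  grip_force: 70

```text
time: 12.55
tool_pos: [0.5502, 0.1219, 0.0787]
tcp_rot: [0.475, 3.103, 0.001]
wrist_force: [-0.3, -3.0, 6.4]
width: 0.123
grip_force: 70.3
```

```bash
python3 - <<'E'
from look import *
st=read_state(); info(st); print(st['torque'],st['grip_force'])
E
```

```text
t 12.55 tcp [0.5502 0.1219 0.0787] yaz 1.2671168640670676 tilt [0.0027 0.    ] q [ 0.1742  0.1969  1.9882 -0.0005  0.9538 -1.0926] F [-0.3129 -2.983   6.3548] w 0.1230286066758829
[-0.2964  0.141   0.1204] 70.34022688865662
```

```bash
cat > tq.py <<'E'
from h import *
s=[read_state()]
st=s[0]; R=Ro.from_rotvec(st['tcp_rot']).as_matrix(); y=np.arctan2(R[1,1],R[0,1])
print('angle %.3f Tz %.3f'%(-.159-(y-np.pi/2),st['torque'][2]),'tcp',st['tool_pos'],'F',st['wrist_force'],'q6 %.2f'%st['q'][5],'t',st['time'])
E
python3 tq.py
```

```text
angle 0.145 Tz 0.120 tcp [0.5502 0.1219 0.0787] F [-0.3129 -2.983   6.3548] q6 -1.09 t 12.55
```

Call:
jog_arm:
  turn:
    - [0, 0, 0.05]
    - [0, 0, 0.1]
    - [0, 0, 0.1]
    - [0, 0, 0.1]
    - [0, 0, 0.1]
    - [0, 0, 0.1]
    - [0, 0, 0.1]
    - [0, 0, 0.05]
    - [0, 0, 0]
  delta_pos:
    - [0, 0, 0]
    - [0, 0, 0]
    - [0, 0, 0]
    - [0, 0, 0]
    - [0, 0, 0]
    - [0, 0, 0]
    - [0, 0, 0]
    - [0, 0, 0]
    - [0, 0, 0]
  gripper: [0.005, 0.005, 0.005, 0.005, 0.005, 0.005, 0.005, 0.005, 0.005]

```text
time: 13.3
tool_pos: [0.5495, 0.1211, 0.0787]
tcp_rot: [1.513, 2.751, -0.001]
wrist_force: [-3.4, -4.6, 8.2]
width: 0.122
grip_force: 70.6
```

```bash
python3 tq.py
```

```text
angle 0.847 Tz -0.084 tcp [0.5495 0.1211 0.0787] F [-3.3824 -4.5626  8.1721] q6 -0.39 t 13.3
```

Call:
jog_arm:
  turn:
    - [0, 0, 0.06]
    - [0, 0, 0.06]
    - [0, 0, 0.06]
    - [0, 0, 0.06]
    - [0, 0, 0.06]
    - [0, 0, 0.04]
  delta_pos:
    - [0, 0, 0]
    - [0, 0, 0]
    - [0, 0, 0]
    - [0, 0, 0]
    - [0, 0, 0]
    - [0, 0, 0]
  gripper: [0.005, 0.005, 0.005, 0.005, 0.005, 0.005]

```text
time: 13.8
tool_pos: [0.5491, 0.1209, 0.0787]
tcp_rot: [1.957, 2.456, -0.002]
wrist_force: [-4.6, -4.5, 9.2]
width: 0.121
grip_force: 70.9
```

```bash
python3 tq.py
```

```text
angle 1.187 Tz 0.172 tcp [0.5491 0.1209 0.0787] F [-4.6418 -4.5438  9.1988] q6 -0.05 t 13.8
```

Call:
jog_arm:
  turn:
    - [0, 0, 0.06]
    - [0, 0, 0.06]
    - [0, 0, 0.06]
    - [0, 0, 0.03]
    - [0, 0, 0.03]
  delta_pos:
    - [0, 0, 0]
    - [0, 0, 0]
    - [0, 0, 0]
    - [0, 0, 0]
    - [0, 0, 0]
  gripper: [0.005, 0.005, 0.005, 0.005, 0.005]

```text
time: 14.22
tool_pos: [0.5487, 0.1209, 0.0786]
tcp_rot: [2.236, 2.206, -0.003]
wrist_force: [-5.1, -6.0, 10.6]
width: 0.126
grip_force: 71.1
```

```bash
python3 tq.py
```

```text
angle 1.425 Tz 0.214 tcp [0.5487 0.1209 0.0786] F [-5.0933 -6.0391 10.5559] q6 0.19 t 14.2167
```

Call:
jog_arm:
  turn:
    - [0, 0, 0.03]
    - [0, 0, 0.03]
    - [0, 0, 0.03]
  delta_pos:
    - [0, 0, 0]
    - [0, 0, 0]
    - [0, 0, 0]
  gripper: [0.005, 0.005, 0.005]

```text
time: 14.47
tool_pos: [0.5486, 0.1209, 0.0786]
tcp_rot: [2.333, 2.103, -0.003]
wrist_force: [-5.9, -4.0, 11.6]
width: 0.119
grip_force: 71.2
```

```bash
python3 tq.py
```

```text
angle 1.515 Tz 0.189 tcp [0.5486 0.1209 0.0786] F [-5.9395 -3.9659 11.6326] q6 0.28 t 14.4667
```

Call:
jog_arm:
  turn:
    - [0, 0, 0.03]
    - [0, 0, 0.03]
    - [0, 0, 0.03]
  delta_pos:
    - [0, 0, 0]
    - [0, 0, 0]
    - [0, 0, 0]
  gripper: [0.005, 0.005, 0.005]

```text
time: 14.72
tool_pos: [0.5484, 0.1209, 0.0787]
tcp_rot: [2.425, 1.996, -0.003]
wrist_force: [-6.5, -6.7, 10.8]
width: 0.126
grip_force: 71.2
```

```bash
python3 tq.py
```

```text
angle 1.605 Tz 0.209 tcp [0.5484 0.1209 0.0787] F [-6.4887 -6.6562 10.8468] q6 0.37 t 14.7167
```

Call:
jog_arm:
  turn:
    - [0, 0, 0.03]
    - [0, 0, 0.03]
  delta_pos:
    - [0, 0, 0]
    - [0, 0, 0]
  gripper: [0.005, 0.005]

```text
time: 14.88
tool_pos: [0.5483, 0.1209, 0.0787]
tcp_rot: [2.484, 1.922, -0.004]
wrist_force: [-6.2, -5.1, 11.9]
width: 0.123
grip_force: 71.3
```

```bash
python3 tq.py
```

```text
angle 1.665 Tz 0.238 tcp [0.5483 0.1209 0.0787] F [-6.1575 -5.1176 11.9011] q6 0.43 t 14.8833
```

Call:
jog_arm:
  turn:
    - [0, 0, 0.03]
    - [0, 0, 0.03]
  delta_pos:
    - [0, 0, 0]
    - [0, 0, 0]
  gripper: [0.005, 0.005]

```text
time: 15.05
tool_pos: [0.5483, 0.1209, 0.0786]
tcp_rot: [2.54, 1.847, -0.004]
wrist_force: [-6.5, -4.8, 11.5]
width: 0.128
grip_force: 71.3
```

```bash
python3 tq.py
```

```text
angle 1.725 Tz 0.255 tcp [0.5483 0.1209 0.0786] F [-6.4955 -4.8033 11.5256] q6 0.49 t 15.05
```

Call:
jog_arm:
  turn:
    - [0, 0, 0.03]
    - [0, 0, 0.03]
  delta_pos:
    - [0, 0, 0]
    - [0, 0, 0]
  gripper: [0.005, 0.005]

```text
time: 15.22
tool_pos: [0.5481, 0.1209, 0.0786]
tcp_rot: [2.595, 1.77, -0.004]
wrist_force: [-6.5, -4.9, 11.6]
width: 0.129
grip_force: 71.3
```

```bash
python3 tq.py
```

```text
angle 1.785 Tz 0.275 tcp [0.5481 0.1209 0.0786] F [-6.4786 -4.8642 11.6475] q6 0.55 t 15.2167
```

Call:
jog_arm:
  turn:
    - [0, 0, 0.03]
    - [0, 0, 0.03]
  delta_pos:
    - [0, 0, 0]
    - [0, 0, 0]
  gripper: [0.005, 0.005]

```text
time: 15.38
tool_pos: [0.5481, 0.121, 0.0787]
tcp_rot: [2.647, 1.691, -0.004]
wrist_force: [-7.0, -5.5, 11.4]
width: 0.124
grip_force: 71.4
```

```bash
python3 tq.py
```

```text
angle 1.845 Tz 0.271 tcp [0.5481 0.121  0.0787] F [-6.976  -5.4936 11.414 ] q6 0.61 t 15.3833
```

Call:
jog_arm:
  turn:
    - [0, 0, 0.03]
    - [0, 0, 0.03]
  delta_pos:
    - [0, 0, 0]
    - [0, 0, 0]
  gripper: [0.005, 0.005]

```text
time: 15.55
tool_pos: [0.548, 0.121, 0.0786]
tcp_rot: [2.696, 1.611, -0.004]
wrist_force: [-7.0, -4.2, 12.6]
width: 0.125
grip_force: 71.5
```

```bash
python3 tq.py
```

```text
angle 1.905 Tz 0.337 tcp [0.548  0.121  0.0786] F [-7.0467 -4.2271 12.5613] q6 0.67 t 15.55
```

Call:
jog_arm:
  turn:
    - [0, 0, 0.03]
    - [0, 0, 0.03]
  delta_pos:
    - [0, 0, 0]
    - [0, 0, 0]
  gripper: [0.005, 0.005]

```text
time: 15.72
tool_pos: [0.5479, 0.121, 0.0786]
tcp_rot: [2.743, 1.53, -0.005]
wrist_force: [-7.8, -5.0, 12.3]
width: 0.117
grip_force: 71.8
```

```bash
python3 tq.py
```

```text
angle 1.965 Tz 0.466 tcp [0.5479 0.121  0.0786] F [-7.8355 -4.9961 12.3156] q6 0.73 t 15.7167
```

Call:
jog_arm:
  turn:
    - [0, 0, 0.03]
    - [0, 0, 0.03]
  delta_pos:
    - [0, 0, 0]
    - [0, 0, 0]
  gripper: [0.005, 0.005]

```text
time: 15.88
tool_pos: [0.5478, 0.121, 0.0786]
tcp_rot: [2.787, 1.448, -0.005]
wrist_force: [-8.7, -4.5, 12.7]
width: 0.126
grip_force: 72.2
```

```bash
python3 tq.py
```

```text
angle 2.024 Tz 0.546 tcp [0.5478 0.121  0.0786] F [-8.7243 -4.4506 12.7283] q6 0.79 t 15.8833
```

Call:
jog_arm:
  turn:
    - [0, 0, 0.025]
    - [0, 0, 0.02]
    - [0, 0, 0]
    - [0, 0, 0]
  delta_pos:
    - [0, 0, 0]
    - [0, 0, 0]
    - [0, 0, 0]
    - [0, 0, 0]
  gripper: [0.005, 0.005, 0.005, 0.005]

```text
time: 16.22
tool_pos: [0.5477, 0.1211, 0.0786]
tcp_rot: [2.818, 1.387, -0.005]
wrist_force: [-8.2, -4.4, 13.3]
width: 0.129
grip_force: 71.9
```

```bash
python3 tq.py
```

```text
angle 2.068 Tz 0.478 tcp [0.5477 0.1211 0.0786] F [-8.1617 -4.418  13.3338] q6 0.83 t 16.2167
```

Call:
jog_arm:
  turn:
    - [0, 0, 0]
    - [0, 0, 0]
    - [0, 0, 0]
    - [0, 0, 0]
    - [0, 0, 0]
    - [0, 0, 0]
    - [0, 0, 0]
    - [0, 0, 0]
    - [0, 0, 0]
    - [0, 0, 0]
    - [0, 0, 0]
    - [0, 0, 0]
    - [0, 0, 0]
  delta_pos:
    - [0, 0, 0]
    - [0, 0, 0]
    - [0, 0, 0]
    - [0, 0, 0]
    - [0, 0, 0]
    - [0, 0, -0.01]
    - [0, 0, -0.02]
    - [0, 0, -0.03]
    - [0, 0, -0.03]
    - [0, 0, -0.03]
    - [0, 0, -0.02]
    - [0, 0, 0]
    - [0, 0, 0]
  gripper: [0.045, 0.045, 0.045, 0.045, 0.045, 0.045, 0.045, 0.045, 0.045, 0.045, 0.045, 0.045, 0.045]

```text
time: 17.3
tool_pos: [0.5504, 0.1223, 0.2197]
tcp_rot: [2.819, 1.384, 0.007]
wrist_force: [-0.1, -0.2, -0.5]
width: 0.532
grip_force: 0.0
```

```bash
python3 - <<'E'
from look import *
st,im,C=grab('w5'); R=info(st)
for col,z in (('yellow',.026),('red',.102),('blue',.0265)):
    for a,c,p in blobs(im,col,80)[:2]:
        W=cast(C,p,z)[:,:2]; r=cv2.minAreaRect(W.astype(np.float32)*1000); print(col,a,c,W.mean(0),r)
        if col=='blue': print((cv2.boxPoints(r)-[557.8,172.7])@[.1583,.9874])
E
```

```text
t 17.3 tcp [0.5504 0.1223 0.2197] yaz -0.6580441105244887 tilt [0.0046 0.0009] q [0.1744 0.059  1.8618 0.0001 1.2161 0.8324] F [-0.0547 -0.1547 -0.4714] w 0.5315915275820079
yellow 2126 [243.1722 158.5136] [0.5385 0.1343] ((539.23583984375, 130.44540405273438), (57.12666702270508, 59.909629821777344), 78.5029067993164)
red 699 [258.1102 177.4106] [0.5503 0.1245] ((550.2393798828125, 124.6690673828125), (42.008941650390625, 11.102202415466309), 52.42824935913086)
red 96 [ 76.3021 337.4479] [0.3312 0.1079] ((330.3892517089844, 107.01799011230469), (18.39568328857422, 7.313130855560303), 3.622926950454712)
blue 481 [209.9834  73.3701] [0.5645 0.2166] ((564.124755859375, 216.79917907714844), (8.124948501586914, 50.45330810546875), 80.7137680053711)
[40.5607 40.4039 48.5288 48.6856]
```

View pics/w5.png

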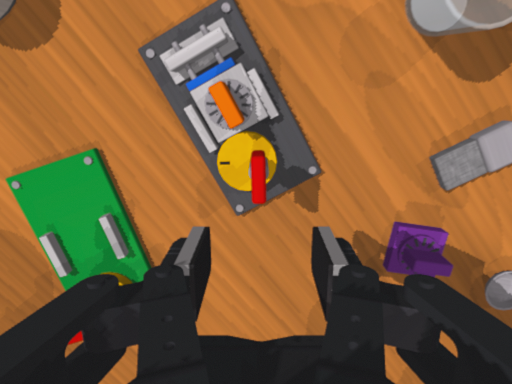

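The wrist view shows the carrier flat between the rails at (228,102) and pressed against the blue pad at (210,73). The yellow cam at (247,161) is against it, and the knob held at 2.07 rad after release. The pad is compressed about 2 mm, which is roughly 10 N.

```bash
python3 -c "
from workcell import ticket
print(ticket.finish_job())"
```

```text
the job is handed in; nothing more can be done
None
```

The carrier is flat in the jig and clamped against the stop pad with an estimated 9–10 N (not measured directly); the knob, turned about 11 degrees past contact, held after release, no other object was touched, and the job is handed in.

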